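# Lock the fixture cover with a slotted quarter-turn screw

## Task

Take the screwdriver from its wooden stand, feel its blade into the slot of the sprung lock screw on the aluminium fixture, pressing only lightly, and turn the screw clockwise to its stop without forcing it. Then put the screwdriver back in the stand, blade down, fully home, and let go; leave everything else where it is.

Things in the scene. Friction and masses are not known exactly. Their poses are not given: they have to be found in the camera images.
- screwdriver: Stubby flat screwdriver, 132 long, 0.1 kg, standing upright in the stand. Origin: middle of the blade's lower edge; z points up along the tool to the handle. Blade 14 wide (along its x), 2.5 thick (along its y), 14 tall; round shank 10 diameter up to z = 62; square black handle 24 x 24 with flats facing its x and y, from z = 62 to z = 132. Grip it by the handle, across two flats.
- stand: Wooden block 66 x 66 x 70 high that does not move, origin at the centre of its underside, z up. A vertical hole of 20 diameter, 66 deep, in the middle; the screwdriver hangs in it blade down with the underside of its handle resting on the block's top, so its origin is then 8 above the bench.
- fixture: Aluminium fixture 90 (x) x 120 (y) x 32 high with a dark cover, that does not move; origin at the centre of its underside, z up. In the middle of its top stands a brass bushing: outer diameter 33, bore 23, rim 48 above the fixture's origin. The slotted lock screw sits in the bore.
- bush_top (a point): Centre of the brass bushing's rim, on the screw's axis, 48 above the bench. At rest the screw head's top lies 2 below this point. The head is sprung: it starts to sink at a push of 2 N, then 0.8 N more per mm, down to a hard stop 6 below. Forcing it is more than 40 N of contact (all contacts added up): hard pushing, or about 0.25 N m against a stop.
- lock_stud: The sprung stud that carries the lock screw; origin on the screw's axis at the floor of the slot, at rest 41 above the bench. Its axes are the fixture's and do not turn with the screw. Screw head 21 diameter; the slot runs right across it, 5 wide and 5 deep, so the head's top is 5 above this origin.
- lock_screw (a joint): Turn of the lock screw in rad, clockwise seen from above: 0 unlocked (its counter-clockwise stop, where it starts), 1.3 locked (hard stop). Friction 0.08 N m; stays where left. Says nothing of where the slot points: at the start that is anywhere within 0.6 rad of the fixture's x axis, to be found with the blade.
- bracket: Steel bracket 52 x 84 x 119 high standing on the bench, loose; a bystander. Origin at the centre of its underside.
- cup_2: Small beige cup, 72 diameter, 36 high, loose; a bystander. Origin at the centre of its underside.
- marker: Marker pen 135 long, 17 thick, lying loose; a bystander.
Not all that is in view belongs to the job. There is more than one size of the screwdriver; the one meant has the size given above. Of the things that look like the stand, the smaller one is meant.

How it is judged:
By the outcome, as a careful person would: the job done as asked, in the order asked, and still so for the second after the job is handed in, with the robot touching nothing.
It also fails if it takes over 72 s, if anything falls off the work surface, if the arm or the gripper's body presses on something with over 40 N, if the wrist force passes 120 N, or if a joint passes its speed limit or range.

## Robot

A 6-joint arm with a two-finger parallel gripper is mounted at the origin on a cart in front of the work surface, level with it; the furniture and walls round the work are solid. World frame = base frame: x ahead of the robot, y to its left, z up, the work surface at z = 0. Lengths are in mm, angles in rad, forces in N, time in s.
With the tool pointing down it reaches from about 425 to 950 mm from the base axis. Payload 14.7 kg.
Tool frame: the origin (TCP) lies between the finger pads; the fingertips stand 17 mm ahead of it and the grasp point (between the pads) lies 2 mm behind it; z points along the fingers, y is the line along which they close (so a half turn about z gives the same grasp; the last joint's range is limited). The gripper opens to 85 mm and grips with 20 to 120 N. Pads are 22 mm wide; open, the fingers measure 114 mm over their backs; the gripper's body (76 mm by 85 mm) begins 54 mm behind the grasp point. The pads swing forward as they close: fully open they stand 13 mm farther back than shut.
Start: joints at [-1.315, 0.48, 1.596, -0, 1.065, -0.047], TCP at [193.842, -620.417, 248.297] pointing down, gripper open.
Joint ranges: [-2.75, 2.75], [-0.82, 2.05], [0.23, 2.67], [-1.56, 4.7], [0.09, 2.69], [-2.92, 2.92]. Speed limits (rad/s): [1.89, 1.89, 2.39, 3.01, 3.01, 3.01].

## Interface

Orientations are given as [roll, pitch, yaw] about the fixed x, y, z axes, in that order (R = Rz(yaw) Ry(pitch) Rx(roll)).
In Python, from workcell import env gives the robot as it stands. The module is installed in compiled form; this text tells all that it offers.
- The arm moves only by the shell command python3 -m crank 'ROWS' [FORCE]. ROWS is a JSON object of lists of equal length, an entry for each row: "hand": the finger opening in cm, from 0 to 8.54; "travel": the shift along the world's x, y, z in cm, a list of three; "twist": the turn about the world's z in rad. A call has exactly 5 rows; each row shifts and turns the commanded pose from where the row before left it; what a row does not reach is not made up. A row lasts 1/8 s, in which the tool goes at most 62.5 mm and 10.7 degrees, less where a joint would pass 70% of its speed; a pose out of reach is approached as far as the arm can. A call is refused whole if a number of a shift passes 6.25 or a number of a turn 0.188, either way. A call with a gripper value outside its range is refused whole. The fingers move at their own pace and stop on an object; FORCE is the grip in N (left out, the last holds). Time passes only in rows, so rows that do not move let the fingers close, or fill a call up. It gives the time, the measured TCP pose, the force, the opening and the grip force at its end, in the units of the state.
- env.observe(): the state, without advancing time (a new reading comes with each control period).
- env.grab_frame(name): name is "scene" or "side" or "wrist"; returns the picture (480x640x3 uint8, blue, green, red); there is no depth.
- env.get_calibration(name): a dict with "camera_matrix" (3x3 intrinsics, pixels), "k1" (the pictures are not rectified: a ray, as slopes to the right and down, at radius r is drawn at 1 + k1 r^2 times it, then the intrinsics apply), "R" (3x3) and "t" (3): a world point X has camera coordinates R X + t. Camera axes: x right, y down, z forward; pixel columns grow to the right and rows downward; lengths in mm; the calibration is good to about 2 mm. A picture is of the moment at which its call begins: read the wrist's pose just before it. get_calibration takes no time and is no camera call; for the wrist camera it gives the pose at the moment of the call.
- env.finish_job(): hands the job in; it is judged then, once.
Trained networks look in the newest picture that a camera, given by its name, has taken for a name from the list of things; names that differ only in an ending like _2 or _b are one class to them, and where a whole thing is asked for, a point or a joint stands for the part that bears it (a point fixed in the world has none). Each returns a list of dicts, best first, with "confidence" (0 to 1); they miss things now and then, are a little off and sometimes report something else, mostly with a low value. They report only what shows in the picture. A call takes as long as a camera call. They do not tell look-alikes from the thing itself.
- env.find_in(camera, query): "at" ([row, column] in pixels, amid what is visible of it).
- env.masks_of(camera, query): "region" (480x640 bool, what is visible of it) and "at" ([row, column] in pixels, amid what is visible of it).
- env.landmark_of(camera, query): "at" ([row, column] in pixels: a listed point, or the origin of a listed thing).
The state is a dict: "time": time; "joint_positions": joint angles; "qd": joint speeds; "joint_efforts": joint torques, N m; "eef_pos": TCP position; "orientation": TCP orientation; "force": force on the tool from outside, world axes, zero at the start; "ft_torque": the same for the moment, N m; "grip_width": finger opening in mm; "grasp_force": force on a finger pad.
Only numpy, scipy, OpenCV 4.12 (cv2) and the standard library are available. Lean on these libraries where they do the work, as an engineer would, in place of code of your own. Each camera call takes 0.05 s, during which the arm holds its last target. There are 200 camera calls.

## Working session

There is one attempt and no reset: what is moved stays moved. The work goes in short steps, Python scripts to look and compute and a shell command to move; the robot and the scene stay as the last step left them, time stands still between calls to the robot, and variables do not carry over. Pictures are saved under pics/ and viewed, at most 11 in all, crops included, and the job is handed in when it is done.

```bash
mkdir -p pics; cat > h.py <<'E'
import numpy as np, cv2
from workcell import env
def ray(cal,rc):
    K=np.array(cal["camera_matrix"]);R=np.array(cal["R"]);t=np.array(cal["t"]).ravel()
    d=np.linalg.inv(K)@[rc[1],rc[0],1.]; d=d[:2]; u=d.copy()
    for _ in range(20): u=d/(1+cal["k1"]*(u@u))
    v=R.T@np.r_[u,1]; return -R.T@t, v/np.linalg.norm(v)
def atz(cal,rc,z):
    o,v=ray(cal,rc); return o+v*(z-o[2])/v[2]
def tri(rays):
    A=np.zeros((3,3));b=np.zeros(3)
    for o,v in rays:
        P=np.eye(3)-np.outer(v,v);A+=P;b+=P@o
    X=np.linalg.solve(A,b); return X,[np.linalg.norm((np.eye(3)-np.outer(v,v))@(X-o)) for o,v in rays]
def proj(cal,X):
    K=np.array(cal["camera_matrix"]);c=np.array(cal["R"])@X+np.array(cal["t"]).ravel();u=c[:2]/c[2]
    u=u*(1+cal["k1"]*(u@u));p=K@np.r_[u,1];return p[1],p[0]
E
python3 - <<'E'
from h import *
np.set_printoptions(precision=1,suppress=True)
for c in ["scene","side","wrist"]:
    cal=env.get_calibration(c); im=env.grab_frame(c); cv2.imwrite(f"pics/{c}0.png",im)
    print(c,-np.array(cal["R"]).T@np.array(cal["t"]).ravel())
    for q in ["screwdriver","stand","fixture","bush_top","bracket","cup_2"]:
        r=env.landmark_of(c,q)
        print(c,q,[(round(d["confidence"],2),np.round(d["at"]).tolist(),atz(cal,d["at"],{"bush_top":48,"screwdriver":8}.get(q,0))) for d in r[:4]])
print(env.observe())
E
```

```text
scene [-95. 547. 878.]
scene screwdriver []
scene stand [(0.84, [295.0, 398.0], array([354.2, -61.9,   0. ])), (0.73, [237.0, 391.0], array([ 471.9, -172.3,    0. ]))]
scene fixture [(0.61, [271.0, 310.0], array([519.7,  18.9,  -0. ]))]
scene bush_top [(0.97, [251.0, 312.0], array([523.9,   8. ,  48. ])), (0.36, [271.0, 311.0], array([485.4,  47.1,  48. ]))]
scene bracket [(0.7, [236.0, 390.0], array([ 475.9, -174.4,    0. ])), (0.64, [208.0, 318.0], array([ 650. , -124.3,    0. ]))]
scene cup_2 [(0.61, [228.0, 230.0], array([738.1,  59.3,   0. ])), (0.28, [271.0, 311.0], array([518.4,  16.8,   0. ]))]
side [388.2 799.  365.9]
side screwdriver []
side stand [(0.76, [267.0, 416.0], array([347.7, -63.2,   0. ])), (0.74, [248.0, 353.0], array([ 480.9, -157.8,    0. ]))]
side fixture [(0.94, [279.0, 323.0], array([521.2,  11.2,   0. ]))]
side bush_top [(0.86, [258.0, 321.0], array([521.1,  24.2,  48. ]))]
side bracket [(0.59, [248.0, 274.0], array([ 657.2, -141.8,    0. ])), (0.48, [246.0, 356.0], array([ 474.1, -166.6,    0. ])), (0.44, [260.0, 321.0], array([539.5, -83. ,   0. ]))]
side cup_2 [(0.72, [285.0, 206.0], array([732.8,  64.1,   0. ]))]
wrist [ 260.1 -599.9  373.1]
wrist screwdriver []
wrist stand []
wrist fixture []
wrist bush_top []
wrist bracket []
wrist cup_2 []
{'time': 1.05, 'joint_positions': array([-1.3,  0.5,  1.6, -0. ,  1.1, -0. ]), 'qd': array([-0.,  0., -0.,  0., -0.,  0.]), 'joint_efforts': array([ -0. , -95.1, -43.1,  -0. ,   0. ,  -0. ]), 'eef_pos': array([ 193.8, -620.4,  248.3]), 'orientation': array([3.1, 0. , 0.3]), 'force': array([ 0.4, -0.7,  0.3]), 'ft_torque': array([-0.1, -0.1, -0. ]), 'grasp_force': 0.0, 'grip_width': 85.48286878231488}
```

View pics/scene0.png

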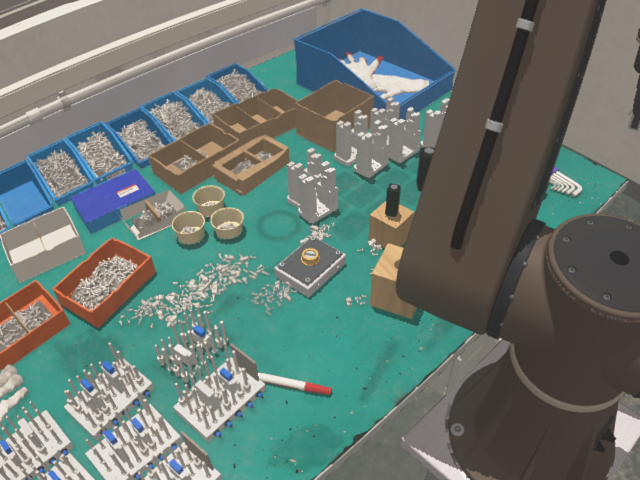

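View pics/side0.png

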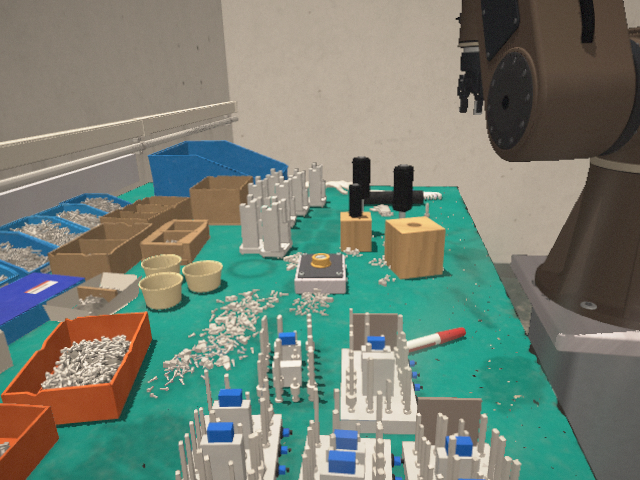

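The scene picture shows a small stand at about (225,391) with a short handle at (200,392). The big empty block is at (275,398). The side picture shows the same at (232,356), (200,355) and (247,414), with larger look-alike handles at (188,403) and (170,361), and (165,428) in the scene picture. I take the short handle in the small stand as the target and triangulate it.

```bash
python3 - <<'E'
from h import *
np.set_printoptions(precision=3,suppress=True)
S=env.get_calibration("scene");D=env.get_calibration("side")
for n,a,b in [("hand top",(186,393),(185,356)),("hand bottom",(214,391),(216,355)),("big A",(150,429),(167,403)),("big B",(150,429),(159,361)),("bush",(254,311),(258,321)),("bush_lm",(251,312),(258,321)),("cup",(222,228),(270,203)),("bracket top",(160,312),(205,266))]:
    print(n,*tri([ray(S,a),ray(D,b)]))
o=env.observe();print(o["orientation"],o["eef_pos"])
W=env.get_calibration("wrist");print(W)
a=cv2.imread("pics/scene0.png")[140:260,340:460];b=cv2.imread("pics/side0.png")[140:290,330:480]
cv2.imwrite("pics/c1.png",np.hstack([cv2.resize(a,(400,400),interpolation=2),cv2.resize(b,(400,400),interpolation=2)]))
E
```

```text
hand top [ 475.903 -169.184  139.625] [np.float64(1.1296840782744089), np.float64(1.1296840782743822)]
hand bottom [ 475.725 -168.172   69.216] [np.float64(1.598997805486788), np.float64(1.5989978054869634)]
big A [ 405.111 -206.717  200.67 ] [np.float64(40.091232720026014), np.float64(40.09123272002603)]
big B [ 474.046 -274.088  176.291] [np.float64(1.1859971482624536), np.float64(1.1859971482624674)]
bush [523.3    11.745  42.202] [np.float64(0.12998126014586064), np.float64(0.12998126014574224)]
bush_lm [526.07    5.254  41.139] [np.float64(2.1501033026276213), np.float64(2.1501033026275826)]
cup [731.235  66.444  29.538] [np.float64(3.24608658080206), np.float64(3.246086580802128)]
bracket top [ 673.148 -136.599  106.374] [np.float64(9.253515600587797), np.float64(9.25351560058769)]
[3.142 0.    0.303] [ 193.829 -620.43   248.29 ]
{'camera_matrix': array([[381.14 ,   0.   , 315.191],
       [  0.   , 381.14 , 247.076],
       [  0.   ,   0.   ,   1.   ]]), 'k1': 0.019296140150450752, 'R': array([[ 0.298, -0.955,  0.001],
       [-0.919, -0.286,  0.272],
       [-0.259, -0.082, -0.962]]), 't': array([-650.573,  -34.14 ,  377.361])}
```

View pics/c1.png

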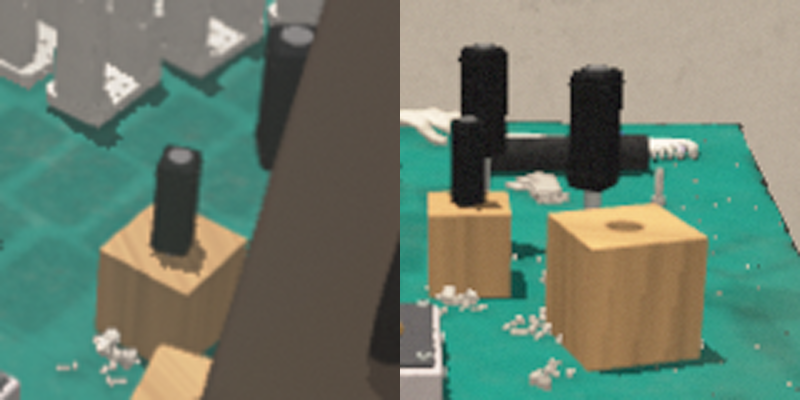

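```bash
python3 -m crank '{"hand":[8.5,8.5,8.5,8.5,8.5],"travel":[[2.5,4.4,0.8],[2.5,4.4,0.8],[2.5,4.4,0.8],[2.5,4.4,0.8],[2.5,4.4,0.8]],"twist":[0,0,0,0,0]}'; python3 -m crank '{"hand":[8.5,8.5,8.5,8.5,8.5],"travel":[[2.5,4.4,0],[2.5,4.4,0],[2.5,4.4,0],[2.5,4.4,0],[2.5,4.4,0]],"twist":[0,0,0,0,0]}'; python3 -m crank '{"hand":[8.5,8.5,8.5,8.5,8.5],"travel":[[0,0,0],[0,0,0],[0,0,0],[0,0,0],[0,0,0]],"twist":[0,0,0,0,0]}'
cat > look.py <<'E'
import sys
from h import *
np.set_printoptions(precision=2,suppress=True)
n=sys.argv[1]
cal=env.get_calibration("wrist"); im=env.grab_frame("wrist"); cv2.imwrite(f"pics/{n}.png",im)
print(-np.array(cal["R"]).T@np.array(cal["t"]).ravel())
for q,z in [("screwdriver",8),("stand",0),("bush_top",48),("fixture",0)]:
    print(q,[(round(d["confidence"],2),np.round(d["at"]).tolist(),atz(cal,d["at"],z)) for d in env.landmark_of("wrist",q)[:3]])
import pickle;pickle.dump(cal,open(f"pics/{n}.pkl","wb"))
E
python3 look.py w1
```

```text
time: 1.68
eef_pos: [319.4, -399.0, 288.7]
orientation: [3.141, -0.0, 0.303]
force: [0.6, 0.0, 0.1]
grip_width: 85.1
grasp_force: 0.0
time: 2.3
eef_pos: [444.6, -179.0, 288.6]
orientation: [3.141, -0.001, 0.303]
force: [0.1, -0.5, 0.2]
grip_width: 84.9
grasp_force: 0.0
time: 2.92
eef_pos: [443.6, -180.9, 288.3]
orientation: [-3.142, 0.0, 0.302]
force: [-0.4, -0.5, -0.4]
grip_width: 85.2
grasp_force: 0.0
[ 509.92 -160.56  413.13]
screwdriver [(0.98, [174.0, 313.0], array([ 476.56, -169.42,    8.  ])), (0.8, [220.0, 414.0], array([ 460.75, -287.68,    8.  ])), (0.62, [270.0, 292.0], array([ 367.34, -177.78,    8.  ]))]
stand [(0.68, [248.0, 188.0], array([355.83, -59.66,  -0.  ])), (0.56, [172.0, 313.0], array([ 476.68, -168.57,    0.  ]))]
bush_top [(0.95, [58.0, 129.0], array([526.16,  13.1 ,  48.  ]))]
fixture [(0.86, [69.0, 148.0], array([524.19,  15.92,   0.  ]))]
```

View pics/w1.png

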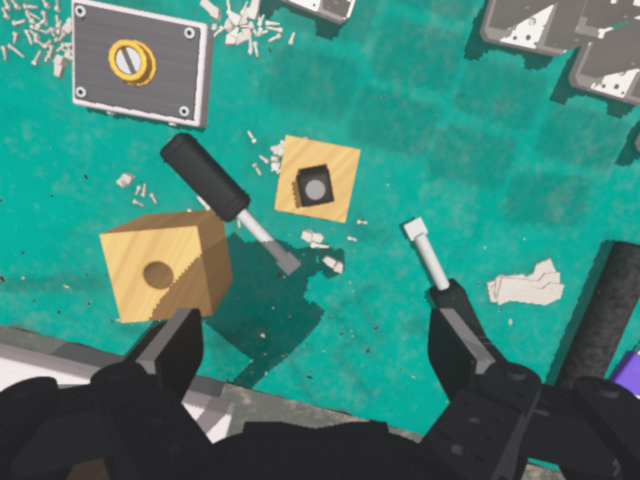

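The target handle is at pixel (185,315) in the small stand. The fixture's bushing is at (62,132), with its slot visible. The two larger screwdrivers now seem to lie or lean at (200,230) and (260,430), so I check them with the fixed cameras.

```bash
python3 - <<'E'
from h import *
a=env.grab_frame("scene")[140:300,290:450];b=env.grab_frame("side")[140:300,290:450]
w=cv2.imread("pics/w1.png")
c=cv2.resize(w[20:100,90:190],None,fx=4,fy=3.75,interpolation=2);d=cv2.resize(w[125:230,265:370],(400,300),interpolation=2)
cv2.imwrite("pics/c2.png",np.vstack([np.hstack([cv2.resize(a,(400,300)),cv2.resize(b,(400,300))]),np.hstack([c,d])]))
E
```

```text
(no output)
```

View pics/c2.png

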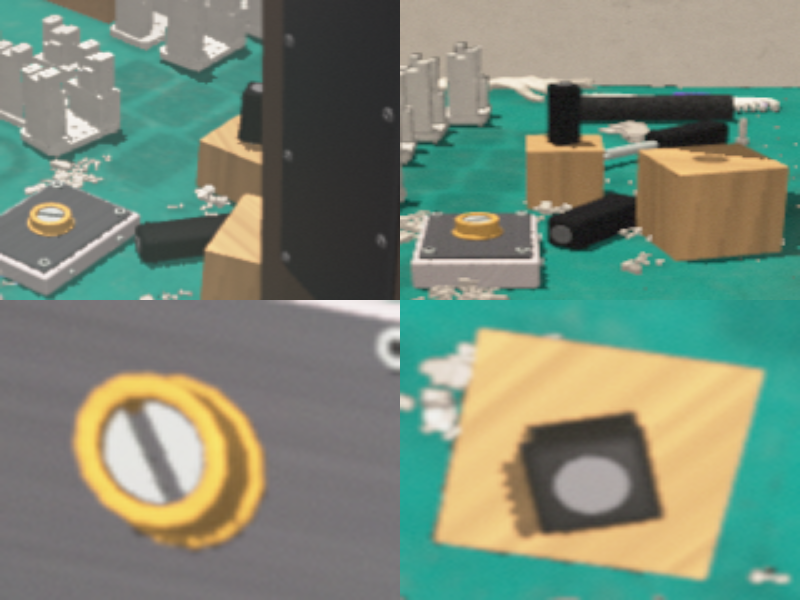

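The crop shows both look-alikes toppled and lying flat, clear of the target. The slot runs from about (48,122) to (73,134) in w1. The handle's top face is centred at (190,315), with its lower edge from (207,303) to (201,334).

```bash
python3 - <<'E'
from h import *
import pickle
cal=pickle.load(open("pics/w1.pkl","rb"));im=cv2.imread("pics/w1.png")
P=lambda rc,z:atz(cal,rc,z)[:2]
def ang(a,b,z):
    d=P(b,z)-P(a,z);return np.arctan2(d[1],d[0]),np.linalg.norm(d)
print("slot",ang((73.3,134.5),(48,122.5),46))
print("handle edge",ang((207.3,303.1),(201,333.8),140),"centre",P((189.8,315.1),140))
for n,q,z in [("stand","stand",70),("fixture","fixture",32)]:
  env.grab_frame("wrist")
  for m in env.masks_of("wrist",q)[:3]:
    c=max(cv2.findContours(m["region"].astype(np.uint8),0,2)[0],key=cv2.contourArea)[:,0]
    w=np.array([P((v,u),z) for u,v in c],np.float32); print(n,m["confidence"],cv2.minAreaRect(w))
g=cv2.inRange(cv2.cvtColor(im,cv2.COLOR_BGR2HSV),(15,120,120),(35,255,255))[20:100,90:190]
ys,xs=np.nonzero(g);print("gold",xs.min()+90,xs.max()+90,ys.min()+20,ys.max()+20)
# dark handle mask
m=(im[125:230,265:370].max(2)<75).astype(np.uint8);c=max(cv2.findContours(m,0,2)[0],key=cv2.contourArea)
print(cv2.minAreaRect(c),cv2.approxPolyDP(c,3,True)[:,0]+[265,125])
E
```

```text
slot (np.float64(0.6635307715272701), np.float64(21.28318416735991))
handle edge (np.float64(-1.0660847106896838), np.float64(22.60699815150959)) centre [ 476.84593343 -171.07300281]
stand 0.68 ((476.968017578125, -172.5491943359375), (68.18385314941406, 67.50846862792969), 6.459643840789795)
stand 0.61 ((357.197509765625, -64.52693939208984), (106.4764175415039, 117.02875518798828), 22.728900909423828)
fixture 0.95 ((523.1349487304688, 7.656524658203125), (91.42166900634766, 123.74691009521484), 7.694880962371826)
gold 109 155 40 85
((49.05405807495117, 60.324317932128906), (35.8389778137207, 30.57821273803711), 80.53767395019531) [[324 166]
 [300 171]
 [303 205]
 [331 199]]
```

```bash
python3 -m crank '{"hand":[8.5,8.5,8.5,8.5,8.5],"travel":[[1.65,0.5,-1],[1.65,0.5,-3],[0,0,-3],[0,0,-1],[0,0,0]],"twist":[0.1,0.1,0,0,0]}'; python3 look.py w2; python3 - <<'E'
from h import *
import pickle
o=env.observe();print(o["eef_pos"],o["orientation"])
cal=pickle.load(open("pics/w2.pkl","rb"));im=cv2.imread("pics/w2.png")
print(proj(cal,np.array([476.8,-170.5,140])))
cv2.imwrite("pics/w2c.png",cv2.resize(im[100:400,170:470],(600,600)))
E
```

```text
time: 4.1
eef_pos: [476.6, -170.4, 208.2]
orientation: [-3.141, 0.001, 0.503]
force: [0.1, 0.6, -0.5]
grip_width: 85.3
grasp_force: 0.0
[ 537.61 -137.23  333.02]
screwdriver [(0.95, [298.0, 419.0], array([ 459.7 , -288.86,    8.  ])), (0.87, [325.0, 266.0], array([ 367.41, -177.7 ,    8.  ])), (0.77, [222.0, 314.0], array([ 476.15, -170.02,    8.  ]))]
stand [(0.89, [277.0, 149.0], array([355.76, -62.11,   0.  ])), (0.87, [221.0, 317.0], array([ 477.21, -172.87,    0.  ]))]
bush_top [(0.91, [38.0, 107.0], array([526.92,  14.74,  48.  ])), (0.44, [223.0, 316.0], array([ 484.11, -167.85,   48.  ]))]
fixture [(0.9, [55.0, 135.0], array([524.6 ,  17.32,   0.  ]))]
[ 477.28139896 -170.68986331  209.25257044] [ 3.14033375e+00 -1.00791056e-03  5.02605851e-01]
(np.float64(273.22315790157944), np.float64(314.79276863666155))
```

View pics/w2c.png

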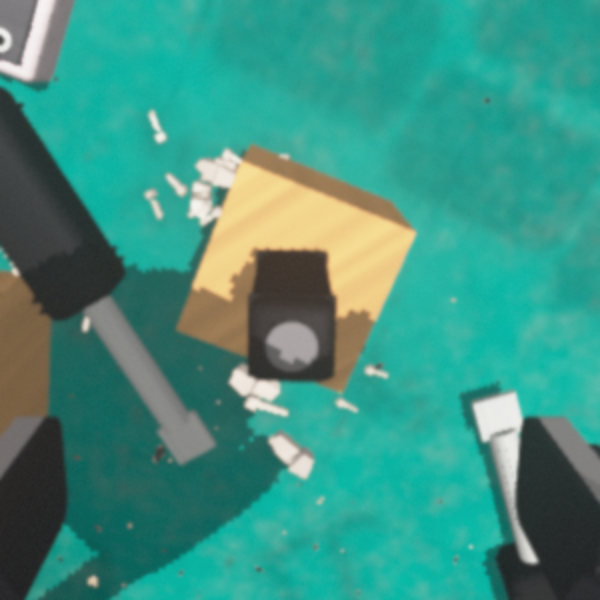

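The handle's edges are square to the gripper and its top face is at (269,316), about 2 mm ahead of the TCP. I descend and grip.

```bash
python3 -m crank '{"hand":[8.5,8.5,8.5,8.5,8.5],"travel":[[0.1,0.1,-3],[0,0,-3],[0,0,-3],[0,0,-1.3],[0,0,0]],"twist":[0,0,0,0,0]}'; python3 -m crank '{"hand":[2,2,2,2,2],"travel":[[0,0,0],[0,0,0],[0,0,0],[0,0,0],[0,0,0]],"twist":[0,0,0,0,0]}' 60;  python3 -m crank '{"hand":[2,2,2,2,2],"travel":[[0,0,0],[0,0,0],[0,0,0],[0,0,0],[0,0,0]],"twist":[0,0,0,0,0]}' 60
```

```text
time: 4.97
eef_pos: [477.7, -169.4, 105.2]
orientation: [-3.141, 0.0, 0.503]
force: [-0.3, -0.4, 1.1]
grip_width: 84.8
grasp_force: 0.0
time: 5.6
eef_pos: [478.1, -169.5, 105.9]
orientation: [3.141, -0.0, 0.503]
force: [-1.8, 0.2, 8.7]
grip_width: 23.4
grasp_force: 58.1
time: 6.22
eef_pos: [478.1, -169.5, 105.9]
orientation: [3.141, -0.0, 0.503]
force: [-1.3, 0.6, 9.1]
grip_width: 23.0
grasp_force: 58.1
```

```bash
python3 -m crank '{"hand":[2,2,2,2,2],"travel":[[0,0,1],[0,0,2],[0,0,3],[0,0,3],[0,0,2]],"twist":[0,0,0,0,0]}';  python3 - <<'E'
from h import *
o=env.observe();print(o["eef_pos"],o["orientation"],o["force"],o["grip_width"])
X=o["eef_pos"];L=[]
for c in ["scene","side"]:
    im=env.grab_frame(c);cal=env.get_calibration(c);r,k=map(int,proj(cal,X-[0,0,80]))
    print(c,r,k);L.append(cv2.resize(im[r-40:r+40,k-40:k+40],(390,390),interpolation=2))
im=env.grab_frame("wrist");cal=env.get_calibration("wrist");cv2.imwrite("pics/w3.png",im)
r,k=map(int,proj(cal,X-[0,0,98]));print(r,k)
cv2.imwrite("pics/c3.png",np.hstack(L))
E
```

```text
time: 6.85
eef_pos: [478.1, -169.5, 217.3]
orientation: [3.14, -0.001, 0.503]
force: [0.0, -0.6, -1.5]
grip_width: 23.3
grasp_force: 58.7
[ 478.08286522 -169.51036422  217.25689603] [ 3.14042252e+00 -9.39789495e-04  5.02759791e-01] [ 8.72505006e-04 -5.96463832e-01 -1.45194929e+00] 23.34592998987112
scene 186 392
side 185 354
257 313
```

View pics/c3.png

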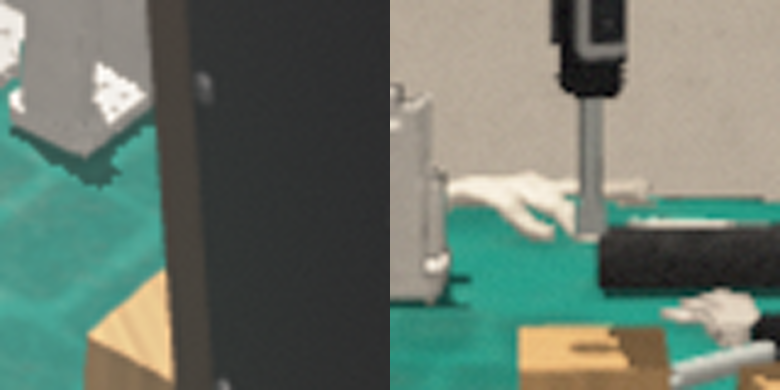

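The side picture shows the blade wider than the shank, about 30 px against 22. The blade therefore lies along the tool's x axis (the other orientation would look narrower). Now I go near the bushing and measure it.

```bash
python3 -m crank '{"hand":[2,2,2,2,2],"travel":[[0.2,3,0],[0.2,5,0],[0.2,5,0],[0.1,3,0],[0,0,0]],"twist":[0.05,0.05,0.05,0,0]}';  python3 look.py w4; python3 - <<'E'
from h import *
import pickle
o=env.observe();print(o["eef_pos"],o["orientation"])
cal=pickle.load(open("pics/w4.pkl","rb"));im=cv2.imread("pics/w4.png")
r,k=map(int,proj(cal,np.array([525,13,48.])));print(r,k)
r0,k0=max(r-60,0),k-60
cr=im[r0:r0+120,k0:k0+120]
g=cv2.inRange(cv2.cvtColor(cr,cv2.COLOR_BGR2HSV),(15,110,110),(35,255,255));ys,xs=np.nonzero(g);print(r0,k0,xs.min(),xs.max(),ys.min(),ys.max())
cv2.imwrite("pics/c4.png",np.hstack([cv2.resize(cr,(450,450),interpolation=2),cv2.resize(im,None,fx=.54,fy=.9375)]))
E
```

```text
time: 7.62
eef_pos: [484.2, -7.6, 214.4]
orientation: [-3.14, 0.001, 0.655]
force: [1.2, 0.2, -1.0]
grip_width: 23.9
grasp_force: 59.0
[539.46  34.43 339.18]
screwdriver [(0.76, [262.0, 316.0], array([454.59, -32.27,   8.  ]))]
stand [(0.66, [326.0, 442.0], array([ 475.04, -171.87,    0.  ]))]
bush_top [(0.63, [172.0, 321.0], array([523.11,  16.25,  48.  ]))]
fixture [(0.92, [165.0, 323.0], array([526.01,  15.38,   0.  ]))]
[484.70406873 -10.18465574 214.99896815] [-3.14132391e+00  4.23979969e-04  6.51755813e-01]
172 325
112 265 35 81 34 82
```

View pics/c4.png

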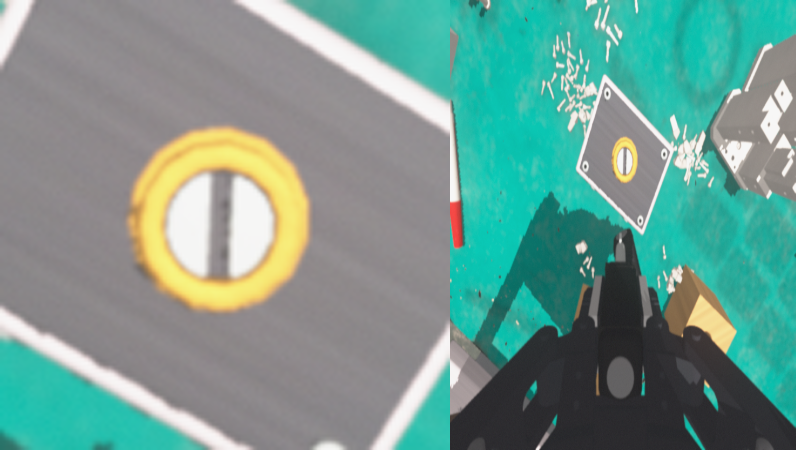

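The slot runs vertically in this view, aligned with the tool's x axis to within about 0.01 rad, and the head centre is at pixel (172,324). I take one still picture of blade and bushing together.

```bash
python3 - <<'E'
from h import *
np.set_printoptions(precision=2,suppress=True)
o=env.observe();print(o["eef_pos"],o["orientation"])
cal=env.get_calibration("wrist");im=env.grab_frame("wrist");cv2.imwrite("pics/w5.png",im)
cr=im[140:280,255:395];hsv=cv2.cvtColor(cr,cv2.COLOR_BGR2HSV)
g=cv2.inRange(hsv,(15,110,110),(35,255,255))
cs=cv2.findContours(g,cv2.RETR_CCOMP,2);C=sorted(cs[0],key=cv2.contourArea)[-2:]
for c in C:
    e=cv2.fitEllipse(c);print(e[0][0]+255,e[0][1]+140,e[1:]);rc=(e[0][1]+140,e[0][0]+255);print(atz(cal,rc,48),atz(cal,rc,46))
X=o["eef_pos"];print("tip",proj(cal,X-[0,0,97.9]),"handle bottom",proj(cal,X-[0,0,36]))
cv2.imwrite("pics/c5.png",cv2.resize(cr,(588,588),interpolation=2))
E
```

```text
[484.7  -10.18 215.  ] [-3.14  0.    0.65]
319.6102294921875 170.20840072631836 ((31.062597274780273, 31.235715866088867), 6.3442702293396)
[524.22  15.02  48.  ] [524.11  14.91  46.  ]
319.53942108154297 168.721773147583 ((46.57099914550781, 47.703941345214844), 3.332752227783203)
[525.06  15.73  48.  ] [524.96  15.62  46.  ]
tip (np.float64(256.84177942736596), np.float64(314.3821287689089)) handle bottom (np.float64(297.2871637743431), np.float64(314.2769476084759))
```

View pics/c5.png

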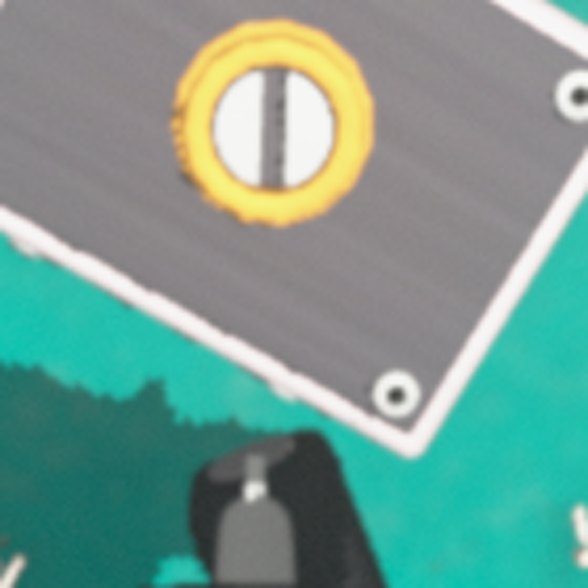

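The picture shows the blade edge at crop (255,490), about 0.8 mm right of its prediction, and the slot centred at crop (273,127), vertical. The correction puts the TCP target at (523.9, 15.7).

```bash
python3 -m crank '{"hand":[2,2,2,2,2],"travel":[[1.3,0.87,-1],[1.3,0.86,-2],[1.32,0.86,-2],[0,0,0],[0,0,0]],"twist":[0,0,0,0,0]}'; python3 -m crank '{"hand":[2,2,2,2,2],"travel":[[0,0,-0.5],[0,0,-0.5],[0,0,-0.4],[0,0,0],[0,0,0]],"twist":[0,0,0,0,0]}'; python3 -c "
from workcell import env
o=env.observe();print(o['eef_pos'],o['orientation'],o['force'],o['ft_torque'],o['grip_width'])"
```

```text
time: 8.55
eef_pos: [524.0, 16.4, 165.3]
orientation: [-3.141, 0.0, 0.653]
force: [0.7, 0.0, -1.5]
grip_width: 23.0
grasp_force: 58.9
time: 9.18
eef_pos: [524.1, 16.5, 151.4]
orientation: [3.142, -0.0, 0.653]
force: [0.8, 0.2, -1.5]
grip_width: 23.1
grasp_force: 58.9
[524.09325578  16.47284647 151.38186898] [ 3.14154112e+00 -7.84055583e-05  6.52769944e-01] [ 0.8162792   0.18010737 -1.49286597] [ 0.03027959 -0.01713267  0.00147799] 23.11888431749983
```

```bash
python3 -m crank '{"hand":[2,2,2,2,2],"travel":[[0,-0.07,-0.3],[0,0,-0.2],[0,0,-0.2],[0,0,-0.1],[0,0,0]],"twist":[0,0,0,0,0]}';python3 -m crank '{"hand":[2,2,2,2,2],"travel":[[0,0,-0.1],[0,0,-0.1],[0,0,0],[0,0,0],[0,0,0]],"twist":[0,0,0,0,0]}'; python3 -c "
from workcell import env
o=env.observe();print(o['eef_pos'],o['force'],o['ft_torque'])"
```

```text
time: 9.8
eef_pos: [524.0, 15.8, 143.2]
orientation: [-3.141, 0.0, 0.653]
force: [-0.7, 0.1, -1.4]
grip_width: 23.3
grasp_force: 58.9
time: 10.42
eef_pos: [524.0, 15.8, 141.3]
orientation: [-3.142, -0.0, 0.653]
force: [0.0, -0.1, -1.2]
grip_width: 23.2
grasp_force: 58.9
[524.04058983  15.8052499  141.30493344] [ 0.03006006 -0.0951286  -1.22497694] [ 0.00870828 -0.02252346  0.05190233]
```

```bash
python3 -m crank '{"hand":[2,2,2,2,2],"travel":[[0,0,-0.1],[0,0,-0.05],[0,0,0],[0,0,0],[0,0,0]],"twist":[0,0,0,0,0]}';python3 -m crank '{"hand":[2,2,2,2,2],"travel":[[0,0,-0.1],[0,0,-0.05],[0,0,0],[0,0,0],[0,0,0]],"twist":[0,0,0,0,0]}'; python3 -c "
from workcell import env
o=env.observe();print(o['eef_pos'],o['force'],o['ft_torque'])"
```

```text
time: 11.05
eef_pos: [524.1, 15.8, 139.8]
orientation: [3.142, -0.0, 0.653]
force: [0.1, 0.9, -0.8]
grip_width: 23.3
grasp_force: 58.9
time: 11.68
eef_pos: [524.1, 15.8, 138.3]
orientation: [3.142, -0.0, 0.653]
force: [-0.7, 0.0, 0.9]
grip_width: 23.6
grasp_force: 58.9
[524.10106215  15.7961758  138.3436857 ] [-0.74350388  0.0062491   0.88774734] [ 0.01140463 -0.09270123 -0.01646066]
```

```bash
cat > t.py <<'E'
from workcell import env
import numpy as np
np.set_printoptions(precision=3,suppress=True)
o=env.observe();print(o['eef_pos'],o['orientation'],o['force'],o['ft_torque'],o['joint_positions'][5])
E
python3 -m crank '{"hand":[2,2,2,2,2],"travel":[[0,0,0],[0,0,0],[0,0,0],[0,0,0],[0,0,0]],"twist":[-0.05,-0.05,-0.05,-0.05,0]}' >/dev/null; python3 t.py;python3 -m crank '{"hand":[2,2,2,2,2],"travel":[[0,0,0],[0,0,0],[0,0,0],[0,0,0],[0,0,0]],"twist":[-0.08,-0.08,-0.08,-0.08,-0.08]}' > /dev/null; python3 t.py
```

```text
[524.089  15.716 138.351] [ 3.141 -0.     0.453] [ 0.378 -1.137  0.934] [-0.179 -0.064 -0.004] 1.0900113552208992
[524.198  15.442 138.374] [ 3.141 -0.     0.052] [-0.975 -4.305  1.129] [-1.096 -0.104  0.066] 1.4914019753808416
```

```bash
python3 -m crank '{"hand":[2,2,2,2,2],"travel":[[0,-0.05,0],[0,0,0],[0,0,0],[0,0,0],[0,0,0]],"twist":[0,0,0,0,0]}' >/dev/null; python3 t.py;python3 -m crank '{"hand":[2,2,2,2,2],"travel":[[0,0,0],[0,0,0],[0,0,0],[0,0,0],[0,0,0]],"twist":[-0.06,-0.06,-0.06,0,0]}' > /dev/null; python3 t.py
```

```text
[524.088  15.257 138.312] [ 3.142 -0.     0.053] [ 1.577 -2.593  0.479] [-0.824 -0.185  0.092] 1.488983201267154
[524.045  15.217 138.278] [ 3.142  0.    -0.126] [ 0.646 -4.205  0.236] [-1.029 -0.189  0.063] 1.667845449430061
```

```bash
python3 -m crank '{"hand":[2,2,2,2,2],"travel":[[0,-0.05,0],[0,0,0],[0,0,0],[0,0,0],[0,0,0]],"twist":[-0.04,-0.06,-0.06,0,0]}' >/dev/null; python3 t.py;python3 -m crank '{"hand":[2,2,2,2,2],"travel":[[0,0,0],[0,0,0],[0,0,0],[0,0,0],[0,0,0]],"twist":[-0.06,-0.06,-0.06,0,0]}' > /dev/null; python3 t.py
```

```text
[523.995  14.858 138.278] [-3.141  0.    -0.285] [-0.565 -1.682  0.673] [-0.399 -0.084  0.114] 1.8264955722870442
[523.951  14.801 138.266] [ 3.142  0.    -0.465] [ 0.551 -2.028  0.51 ] [-0.592  0.039  0.068] 2.006393915524689
```

```bash
for i in 1; do python3 -m crank '{"hand":[2,2,2,2,2],"travel":[[0,0,0],[0,0,0],[0,0,0],[0,0,0],[0,0,0]],"twist":[-0.04,-0.04,-0.04,0,0]}' >/dev/null; python3 t.py; done;python3 -m crank '{"hand":[2,2,2,2,2],"travel":[[0,0,0],[0,0,0],[0,0,0],[0,0,0],[0,0,0]],"twist":[-0.03,-0.03,0,0,0]}' > /dev/null; python3 t.py
```

```text
[523.896  14.773 138.237] [ 3.141  0.    -0.586] [-0.501 -2.468  0.062] [-0.678  0.164  0.07 ] 2.1268548761776302
[523.99   14.753 138.284] [ 3.142  0.    -0.647] [-2.179 -2.726  0.888] [-0.724  0.358  0.09 ] 2.188123533347822
```

```bash
python3 -m crank '{"hand":[2,2,2,2,2],"travel":[[0,0,0],[0,0,0],[0,0,0],[0,0,0],[0,0,0]],"twist":[-0.03,-0.03,0,0,0]}' >/dev/null; python3 t.py; python3 -m crank '{"hand":[2,2,2,2,2],"travel":[[0,0,0],[0,0,0],[0,0,0],[0,0,0],[0,0,0]],"twist":[-0.02,-0.02,0,0,0]}' > /dev/null; python3 t.py
```

```text
[523.973  14.779 138.279] [ 3.142  0.    -0.707] [-2.811 -3.457  0.963] [-0.956  0.522  0.041] 2.248180545295629
[524.005  14.791 138.293] [ 3.142  0.    -0.747] [-2.355 -3.205  0.301] [-0.914  0.568  0.076] 2.2882361537022704
```

```bash
python3 -m crank '{"hand":[2,2,2,2,2],"travel":[[0,0,0],[0,0,0],[0,0,0],[0,0,0],[0,0,0]],"twist":[-0.02,-0.01,0,0,0]}' >/dev/null; python3 t.py
```

```text
[524.018  14.775 138.291] [ 3.142  0.    -0.777] [-2.694 -3.56   0.071] [-0.998  0.69   0.054] 2.318283307904203
```

```bash
python3 -m crank '{"hand":[2,2,2,2,2],"travel":[[-0.02,-0.03,0],[0,0,0],[0,0,0],[0,0,0],[0,0,0]],"twist":[-0.02,-0.01,0,0,0]}' >/dev/null; python3 t.py
```

```text
[523.89   14.539 138.29 ] [-3.141  0.    -0.807] [-1.189 -2.091  0.887] [-0.334  0.388  0.101] 2.347677675409001
```

```bash
python3 -m crank '{"hand":[2,2,2,2,2],"travel":[[0,0,0],[0,0,0],[0,0,0],[0,0,0],[0,0,0]],"twist":[-0.02,-0.01,0,0,0]}' >/dev/null; python3 t.py
```

```text
[523.896  14.489 138.323] [-3.142 -0.    -0.837] [-0.652 -1.861  0.567] [-0.247  0.356  0.079] 2.377722725361031
```

```bash
python3 -m crank '{"hand":[2,2,2,2,2],"travel":[[0,0,0],[0,0,0],[0,0,0],[0,0,0],[0,0,0]],"twist":[-0.02,0,0,0,0]}' >/dev/null; python3 t.py
```

```text
[523.87   14.479 138.306] [-3.142 -0.    -0.857] [-1.583 -0.777 -0.263] [-0.214  0.365  0.07 ] 2.3977196948354362
```

```bash
python3 -m crank '{"hand":[2,2,2,2,2],"travel":[[0,0,0],[0,0,0],[0,0,0],[0,0,0],[0,0,0]],"twist":[-0.02,0,0,0,0]}' >/dev/null; python3 t.py
```

```text
[523.824  14.467 138.292] [ 3.142  0.    -0.877] [-1.198 -0.768  0.077] [-0.223  0.318  0.084] 2.417730522949552
```

```bash
python3 -m crank '{"hand":[2,2,2,2,2],"travel":[[0,0,0],[0,0,0],[0,0,0],[0,0,0],[0,0,0]],"twist":[-0.02,0,0,0,0]}' >/dev/null; python3 t.py
```

```text
[523.807  14.482 138.279] [ 3.142  0.    -0.897] [-0.085 -1.395 -0.587] [-0.25   0.374  0.089] 2.437751730254827
```

```bash
python3 -m crank '{"hand":[2,2,2,2,2],"travel":[[0,0,0],[0,0,0],[0,0,0],[0,0,0],[0,0,0]],"twist":[-0.02,0,0,0,0]}' >/dev/null; python3 t.py
```

```text
[523.853  14.468 138.286] [ 3.142 -0.    -0.917] [-1.693 -0.291  0.142] [-0.227  0.444  0.084] 2.457753334566201
```

```bash
python3 -m crank '{"hand":[2,2,2,2,2],"travel":[[0,0,0],[0,0,0],[0,0,0],[0,0,0],[0,0,0]],"twist":[-0.02,0,0,0,0]}' >/dev/null; python3 t.py
```

```text
[523.857  14.485 138.288] [-3.142 -0.    -0.937] [-2.361 -0.966  0.959] [-0.235  0.475  0.069] 2.4777286799503564
```

```bash
python3 -m crank '{"hand":[2,2,2,2,2],"travel":[[0,0,0],[0,0,0],[0,0,0],[0,0,0],[0,0,0]],"twist":[-0.02,0,0,0,0]}' >/dev/null; python3 t.py
```

```text
[523.817  14.468 138.277] [ 3.142  0.    -0.957] [-2.219 -1.069  0.074] [-0.367  0.585  0.085] 2.4977431959434497
```

```bash
python3 -m crank '{"hand":[2,2,2,2,2],"travel":[[0,0,0],[0,0,0],[0,0,0],[0,0,0],[0,0,0]],"twist":[-0.02,0,0,0,0]}' >/dev/null; python3 t.py
```

```text
[523.808  14.476 138.28 ] [ 3.142  0.    -0.977] [-2.364 -1.539  1.399] [-0.476  0.624  0.119] 2.5177178791718204
```

```bash
python3 -m crank '{"hand":[2,2,2,2,2],"travel":[[0,0,0],[0,0,0],[0,0,0],[0,0,0],[0,0,0]],"twist":[-0.015,0,0,0,0]}' >/dev/null; python3 t.py
```

```text
[523.827  14.476 138.306] [ 3.142 -0.    -0.992] [-2.488 -2.321  0.143] [-0.547  0.655  0.108] 2.532771678551762
```

```bash
python3 -m crank '{"hand":[2,2,2,2,2],"travel":[[0,0,0],[0,0,0],[0,0,0],[0,0,0],[0,0,0]],"twist":[-0.01,0,0,0,0]}' >/dev/null; python3 t.py
```

```text
[523.813  14.476 138.289] [ 3.142  0.    -1.002] [-2.856 -2.081  1.661] [-0.524  0.757  0.13 ] 2.5427539920544118
```

```bash
python3 -m crank '{"hand":[2,2,2,2,2],"travel":[[0,0,0],[0,0,0],[0,0,0],[0,0,0],[0,0,0]],"twist":[-0.015,0,0,0,0]}' >/dev/null; python3 t.py
```

```text
[523.81   14.479 138.276] [ 3.142  0.    -1.017] [-3.545 -3.013  0.583] [-0.609  0.771  0.126] 2.557753285476001
```

```bash
python3 -m crank '{"hand":[2,2,2,2,2],"travel":[[0,0,0],[0,0,0],[0,0,0],[0,0,0],[0,0,0]],"twist":[-0.01,0,0,0,0]}' >/dev/null; python3 t.py
```

```text
[523.817  14.485 138.28 ] [ 3.142  0.    -1.027] [-3.407 -2.418  0.607] [-0.622  0.887  0.202] 2.5677485572302383
```

The torque has climbed from about 0.08 to 0.2 N m, so the screw is at its stop. I ease back within the slack, lift straight out and look at the slot.

```bash
python3 -m crank '{"hand":[2,2,2,2,2],"travel":[[0,0,0],[0,0,0],[0,0,0],[0,0,0.5],[0,0,1]],"twist":[0.05,0.05,0.02,0,0]}' >/dev/null; python3 t.py;python3 -m crank '{"hand":[2,2,2,2,2],"travel":[[0,0,2],[-1,-1,2],[-1,-3,2],[-1,-4,0],[0,0,0]],"twist":[0.1,0.15,0.15,0,0]}' >/dev/null; python3 t.py; python3 - <<'E'
from h import *
np.set_printoptions(precision=2,suppress=True)
env.grab_frame("side");o=env.observe();print(o["time"],o["eef_pos"],o["orientation"])
cal=env.get_calibration("wrist");im=env.grab_frame("wrist");cv2.imwrite("pics/w6.png",im)
r,k=map(int,proj(cal,np.array([524.4,15.1,46.])));print(r,k)
r0,k0=max(r-30,0),max(k-30,0);cr=im[r0:r0+60,k0:k0+60];hsv=cv2.cvtColor(cr,cv2.COLOR_BGR2HSV)
g=cv2.inRange(hsv,(15,110,110),(35,255,255))
cs=cv2.findContours(g,cv2.RETR_CCOMP,2);C=sorted(cs[0],key=cv2.contourArea)[-2]
e=cv2.fitEllipse(C);m=np.zeros(g.shape,np.uint8);cv2.ellipse(m,(e[0],(e[1][0]*.68,e[1][1]*.68),e[2]),255,-1)
ys,xs=np.nonzero((m>0)&(hsv[...,2]<150));print(len(xs))
p=np.array([atz(cal,(y+r0,x+k0),46)[:2] for y,x in zip(ys,xs)]);p-=p.mean(0);w,V=np.linalg.eigh(p.T@p);print(w,"slot angle",np.arctan(V[1,1]/V[0,1]))
cv2.imwrite("pics/c6.png",np.hstack([cv2.resize(cr,(300,300)),cv2.resize(im,(400,300))]))
E
```

```text
[524.142  14.598 153.733] [-3.141 -0.    -0.908] [ 0.879 -0.364 -2.173] [ 0.016 -0.    -0.031] 2.4485972244344167
[493.942 -67.393 214.49 ] [-3.141 -0.002 -0.51 ] [ 0.419  1.604 -1.555] [ 0.036  0.03  -0.005] 1.8848084839431027
27.975 [494.15 -66.36 214.22] [-3.14 -0.   -0.51]
247 207
84
[  83.98 1776.67] slot angle -0.69162272732873
```

View pics/c6.png

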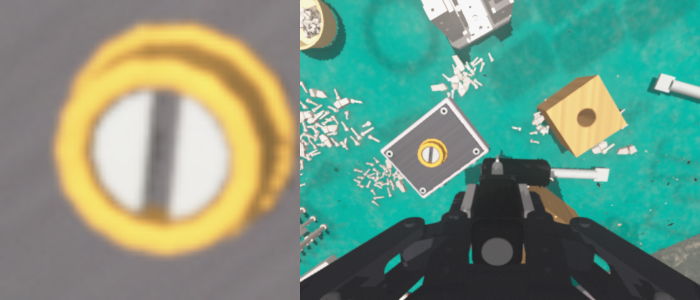

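The close-up shows the slot running near-vertically through the head at (160,155) of the crop. Its angle measures −0.69 against 0.65 at the start, so the screw has turned fully to the lock. The empty stand is at about (187,458) in w6, and I measure its hole there.

```bash
python3 -m crank '{"hand":[2,2,2,2,2],"travel":[[-0.6,-1.0,0],[-0.6,-1.0,0],[-0.6,-1.0,0],[-0.6,-1.0,0],[0,0,0]],"twist":[0.18,0.18,0.18,0.18,0.18]}';  python3 -m crank '{"hand":[2,2,2,2,2],"travel":[[-0.7,-1.0,0],[-0.6,-0.9,0],[0,0,0],[0,0,0],[0,0,0]],"twist":[0.11,0,0,0,0]}'; python3 - <<'E'
from h import *
np.set_printoptions(precision=2,suppress=True)
o=env.observe();print(o["time"],o["eef_pos"],o["orientation"],o["grip_width"])
cal=env.get_calibration("wrist");im=env.grab_frame("wrist");cv2.imwrite("pics/w7.png",im)
def hole(cal,im,n):
    r,k=map(int,proj(cal,np.array([477,-170,70.])));print(n,r,k)
    r0,k0=max(r-40,0),max(k-40,0);cr=im[r0:r0+80,k0:k0+80];hsv=cv2.cvtColor(cr,cv2.COLOR_BGR2HSV)
    g=cv2.inRange(hsv,(8,60,140),(28,255,255))
    cs,h=cv2.findContours(g,cv2.RETR_CCOMP,2)
    for c,hh in zip(cs,h[0]):
        a=cv2.contourArea(c)
        if a>100:
            e=cv2.fitEllipse(c);print(hh[3]>=0,a,e[1],atz(cal,(e[0][1]+r0,e[0][0]+k0),70)[:2])
    q=cv2.minAreaRect(np.array([atz(cal,(p[1]+r0,p[0]+k0),70)[:2] for p in max(cs,key=cv2.contourArea)[:,0]],np.float32));print(q)
hole(cal,im,"w7")
X=o["eef_pos"];print("tip",proj(cal,X-[0,0,97.9]))
# tip check: bright pixels near
r,k=map(int,proj(cal,X-[0,0,97.9]));print(im[r-8:r+6:2,k-14:k+16].mean(2).astype(int))
cv2.imwrite("pics/c7.png",cv2.resize(im[100:300,220:420],(600,600)))
E
```

```text
time: 28.65
eef_pos: [470.0, -105.1, 213.5]
orientation: [-3.142, -0.0, 0.399]
force: [0.5, -0.2, -0.9]
grip_width: 23.5
grasp_force: 59.3
time: 29.28
eef_pos: [457.1, -124.3, 213.3]
orientation: [-3.142, -0.0, 0.502]
force: [-0.3, 1.1, -1.0]
grip_width: 23.4
grasp_force: 59.3
29.275 [ 457.06 -124.26  213.31] [-3.14 -0.    0.5 ] 23.366363999197688
w7 244 382
False 5958.0 (92.59764862060547, 100.56766510009766) [ 479.41 -170.29]
((476.76141357421875, -169.90655517578125), (59.74741744995117, 59.21582794189453), 28.751832962036133)
tip (np.float64(257.04821143850296), np.float64(314.3799379605351))
[[ 81  81  81  81  82  81  81  83  84  89  87  84  88 111 131 136 131 122
  100  88  84  86  87  90  97 102 102 106 105 103]
 [ 81  81  83  83  83  82  81  80  83  82  83  84  90 111 135 141 138 125
  102  86  84  85  87  90  96 102 103 103 103 104]
 [ 81  84  84  83  82  82  83  83  82  82  84  83  92 115 137 144 141 129
  103  88  85  84  85  86  96 102 102 102 104 104]
 [ 83  83  82  84  83  82  84  82  83  83  84  88 106 157 203 215 212 185
  129  92  87  85  84  86  94 100 102 103 104 105]
 [ 81  83  83  82  84  83  85  84  83  84  86  89 117 185 231 237 234 217
  152 100  90  87  84  87  92  98 102 103 104 105]
 [ 83  83  85  84  83  83  81  83  86  91 103 115 127 154 176 177 173 166
  150 134 118 102  91  85  90  95 101 102 104 109]
 [ 83  84  83  85  83  82  83  86  98 113 120 126 130 133 135 137 136 131
  134 137 138 134 120 102  91  95 101 102 107 118]]
```

View pics/c7.png

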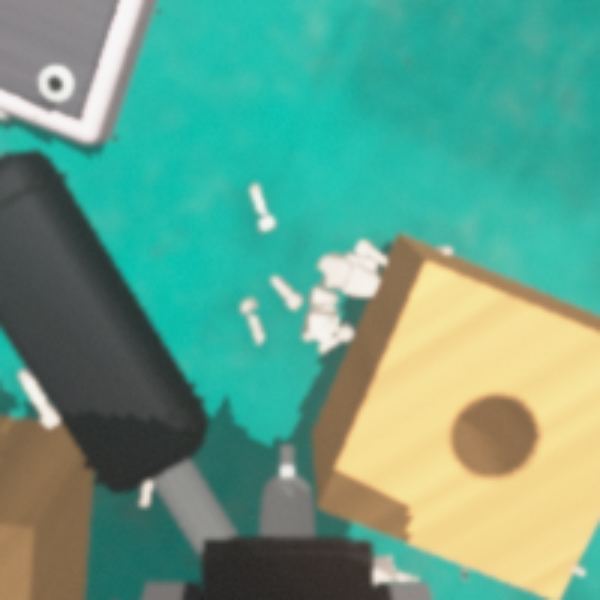

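The close view shows the hole centred at crop (495,436), which is pixel (245.3,385). The blade tip is at crop (287,468), about 1 px right of its prediction.

```bash
python3 - <<'E'
from h import *
cal=env.get_calibration("wrist");H=atz(cal,(245.3,385),70);o=env.observe();X=o["eef_pos"];b=0.6*np.array([np.sin(.5),-np.cos(.5)])
print(H,"move",H[:2]-b-X[:2],X)
E
```

```text
[ 477.25956625 -171.93066071   70.        ] move [ 19.95466224 -47.09461943] [ 457.01724868 -124.30949175  213.31418872]
```

```bash
python3 -m crank '{"hand":[2,2,2,2,2],"travel":[[0.7,-1.6,0],[0.7,-1.6,0],[0.63,-1.47,0],[0,0,-1],[0,0,-2]],"twist":[0,0,0,0,0]}'>/dev/null;  python3 -m crank '{"hand":[2,2,2,2,2],"travel":[[0,0,-1],[0,0,-0.7],[0,0,-0.5],[0,0,0],[0,0,0]],"twist":[0,0,0,0,0]}'>/dev/null; python3 t.py
```

```text
[ 477.37  -171.252  161.623] [ 3.141 -0.     0.503] [ 0.146 -0.184 -1.583] [ 0.042 -0.006  0.017] 0.6637020047897639
```

```bash
python3 -m crank '{"hand":[2,2,2,2,2],"travel":[[0,0,-1],[0,0,-1],[0,0,-1],[0,0,0],[0,0,0]],"twist":[0,0,0,0,0]}'>/dev/null; python3 t.py;  python3 -m crank '{"hand":[2,2,2,2,2],"travel":[[0,0,-1],[0,0,-0.8],[0,0,-0.4],[0,0,-0.1],[0,0,0]],"twist":[0,0,0,0,0]}'>/dev/null; python3 t.py
```

```text
[ 477.201 -171.237  131.262] [-3.141  0.     0.503] [-0.222  0.632 -1.951] [-0.019 -0.014  0.03 ] 0.6636504368306662
[ 477.19  -171.226  108.3  ] [-3.142 -0.     0.503] [-0.435  0.142 -1.875] [-0.016  0.027  0.007] 0.6636835658725628
```

```bash
python3 -m crank '{"hand":[2,2,2,2,2],"travel":[[0,0,-0.1],[0,0,-0.05],[0,0,-0.05],[0,0,0],[0,0,0]],"twist":[0,0,0,0,0]}'>/dev/null; python3 t.py
```

```text
[ 477.164 -171.218  106.323] [ 3.142 -0.     0.503] [-1.129  0.009 -1.168] [ 0.006 -0.026  0.014] 0.6636559097135099
```

```bash
python3 -m crank '{"hand":[2,2,2,2,2],"travel":[[0,0,-0.05],[0,0,0],[0,0,0],[0,0,0],[0,0,0]],"twist":[0,0,0,0,0]}'>/dev/null; python3 t.py
```

```text
[ 477.222 -171.256  105.904] [ 3.141 -0.     0.503] [-1.974  0.759  5.126] [ 0.078  0.182 -0.016] 0.6636417907760652
```

Seated. Release, retreat straight up, then check.

```bash
python3 -m crank '{"hand":[3.5,6,8.5,8.5,8.5],"travel":[[0,0,0],[0,0,0],[0,0,0],[0,0,0],[0,0,0]],"twist":[0,0,0,0,0]}'; python3 -m crank '{"hand":[8.5,8.5,8.5,8.5,8.5],"travel":[[0,0,1],[0,0,3],[0,0,4],[0,0,4],[0,0,3]],"twist":[0,0,0,0,0]}';python3 -m crank '{"hand":[8.5,8.5,8.5,8.5,8.5],"travel":[[-0.5,-2,1],[-0.5,-3,0],[-0.5,-3,0],[0,0,0],[0,0,0]],"twist":[0,0,0,0,0]}'
python3 - <<'E'
from h import *
np.set_printoptions(precision=1,suppress=True)
L=[]
for c in ["scene","side","wrist"]:
    im=env.grab_frame(c);cal=env.get_calibration(c)
    for q in ["screwdriver","stand"]: print(c,q,[(round(d["confidence"],2),atz(cal,d["at"],8 if q=="screwdriver" else 0)) for d in env.landmark_of(c,q)[:3]])
    if c=="side":
        for z in (70,140): print(z,proj(cal,np.array([477.2,-171.2,z])))
        g=im[170:245,355].max(1);d=np.nonzero(g<60)[0];print("dark rows col355",d.min()+170,d.max()+170)
        old=cv2.imread("pics/side0.png")[170:245,355].max(1);d=np.nonzero(old<60)[0];print("before",d.min()+170,d.max()+170)
E
```

```text
time: 33.7
eef_pos: [477.2, -171.2, 105.8]
orientation: [3.142, -0.0, 0.503]
force: [-0.3, 0.0, 0.4]
grip_width: 85.1
grasp_force: 0.0
time: 34.33
eef_pos: [477.3, -171.3, 258.3]
orientation: [3.14, -0.001, 0.503]
force: [-0.2, -0.4, 0.1]
grip_width: 85.1
grasp_force: 0.0
time: 34.95
eef_pos: [462.0, -250.9, 266.1]
orientation: [-3.141, -0.0, 0.502]
force: [-0.1, 0.7, -0.2]
grip_width: 85.4
grasp_force: 0.0
scene screwdriver [(0.71, array([336.9, 219.4,   8. ]))]
scene stand [(0.96, array([350.8, -59.5,   0. ])), (0.95, array([ 479.8, -176.2,    0. ])), (0.65, array([551. , -11.6,   0. ]))]
side screwdriver [(0.83, array([ 461. , -312.8,    8. ]))]
side stand [(0.75, array([352.6, -57.7,   0. ])), (0.64, array([ 476. , -164.6,   -0. ]))]
70 (np.float64(215.72868790534164), np.float64(354.99663466183364))
140 (np.float64(184.24205172972466), np.float64(355.089255765107))
dark rows col355 186 216
before 170 216
wrist screwdriver [(0.88, array([ 461.9, -286.5,    8. ])), (0.64, array([ 480.4, -174.3,    8. ]))]
wrist stand [(0.96, array([358.2, -61.2,   0. ])), (0.64, array([ 476.9, -170.7,    0. ]))]
```

```bash
python3 -c "
from workcell import env
print(env.finish_job())"
```

```text
the job is handed in; nothing more can be done
None
```

The job is handed in at about 35 s: the lock screw is turned clockwise to its stop (slot moved from 0.65 to −0.69 rad, torque about 0.2 N m at most), and the screwdriver is back in its stand, blade down, fully home and released.

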